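Find and mark the balance point of a ballasted bar

TASK

The aluminium bar on the small balancing stand has ballast hidden inside it. Push it lengthwise across the stand's narrow ridge from its blue end, without lifting it, until it tips up off the low rest and balances level on the ridge by itself; then set the orange saddle marker astride the bar right above the ridge to mark the balance point, and leave the bar still balanced level. Be gentle throughout, and do not disturb the two vials.

Things in the scene. Friction and masses are not known exactly. Their poses are not given: they have to be found in the camera images.
- ridge_top (a point): Centre of the flat top of the dark steel ridge on the fixed balancing stand (standing somewhere new each time), 140 mm above the table; z is up, y runs along the bar towards its blue end, which is the end to push. The ridge top is 10 mm wide along y, 34 mm across. The stand's foot is 100 x 80 mm; its cross-arm is 230 mm along y, 36 mm across, top 122 mm above the table.
- near_rest (a point): Top of the low black rubber rest on the ridge's +y side (105 mm along y, 16 mm long, 10 mm lower than the ridge). The bar's blue half leans on it at the start, between two side cheeks 26 mm apart that reach 6 mm above the ridge top and guide it loosely.
- far_rest (a point): Top of the low black rubber rest on the ridge's -y side (105 mm along -y, 16 mm long, 10 mm lower than the ridge, no cheeks). A bar pushed too far tips down onto it, and may be pushed back by its black end.
- bar_center (a point): Geometric centre (not the balance point) of the loose aluminium bar, 320 mm long, 20 wide, 16 tall, 0.38 to 0.47 kg; y along it towards the blue end. Starts leaning 5 degrees, blue end low, centre 50 to 68 mm from ridge_top along +y. Balance point: anywhere up to 39 mm either side of the centre. So it has to slide 8 to 110 mm along -y; level at rest only with that point over the ridge top.
- bar_tail (a point): Centre of the blue end face of the bar (160 mm along +y from bar_center). Level, it is 148 mm above the table; at the start about 128 mm. Friction at whatever pushes here can hold this end down: back off to see whether it tips. The bar tips slowly and may rock for about a second. Sliding it takes 1 to 5 N.
- bar_nose (a point): Centre of the black end face of the bar (160 mm along -y from bar_center).
- marker_tab (a point): Centre of the grip tab of the loose orange saddle marker, an upside-down U with a tab on top, 20 g, standing on its legs on the table; this point is 30 mm above the table. The tab is 10 mm thick along the marker's y, 26 mm wide along x and stands 24 mm above the roof (38 x 16 mm, 6 mm thick).
- marker_seat (a point): Middle of the underside of the marker's roof, 18 mm below marker_tab; to rest on the bar's top. A black line runs round the marker at its y = 0. The two legs reach 12 mm below the roof, 26 mm apart inside along x, so it drops astride the 20 mm wide bar, y along the bar, either way round; the legs are shorter than the bar is tall.
- vial_a_center (a point): Middle of an upright glass vial with a screw cap, 24 mm across, 54 mm tall, a bystander on the table; its place is exchanged with those of the marker and the other vial.
- vial_b_center (a point): Middle of the other upright glass vial with a screw cap, 24 mm across, 54 mm tall, a bystander.
- bar: The bar itself; origin in the middle of its underside, y towards the blue end, z up.
- marker: The marker; origin midway between the feet of its legs, y across the 10 mm thickness of its tab, z up.

How it is judged (in metres and radians):
On the way:
1. the bar balances level on the ridge by itself, untouched and at rest, the marker not yet on it (angle between bar's own z axis and vertical below 0.025 rad and contact force between bar and the fingers below 0.05 N and linear speed of bar below 0.02 m/s and height (world z) of bar_center above 0.143 m and contact force between bar and marker below 0.01 N), for 0.2 s.
At the end, for the whole second after the job is handed in: The bar lies level (within 1.4 degrees) and still on the ridge, touching neither rest, with the marker seated astride it, its roof on the bar's top and its black line within 4 mm of the middle of the ridge along the bar; both are released (angle between bar's own z axis and vertical below 0.025 rad and contact force between each of bar, marker and the fingers below 0.05 N and linear speed of each of bar, marker below 0.02 m/s and height (world z) of bar_center above 0.143 m and y of marker_seat in the frame of ridge_top between -0.004 and 0.004 m and x of marker_seat in the frame of ridge_top between -0.015 and 0.015 m and x of marker_seat in the frame of bar between -0.006 and 0.006 m and z of marker_seat in the frame of bar between 0.0145 and 0.0185 m and angle between the y axis of marker and the y axis of bar, either way round below 0.25 rad).
It fails at once if the bar is lifted off the stand instead of slid (height (world z) of bar_center above 0.158 m or horizontal distance between bar_center and ridge_top above 0.1 m).
It fails at once if the bar falls off the stand (height (world z) of bar_center below 0.115 m).
It fails at once if the bar is pushed with more than 15 N, or the marker pressed onto it with more than 20 N (contact force between bar and the arm above 15 N or contact force between bar and the fingers above 15 N or contact force between bar and marker above 20 N).
It fails at once if a vial is disturbed (distance of any of vial_a_center, vial_b_center from where it was at the start of the episode above 0.02 m).
It also fails if it takes over 70 s, if anything falls off the work surface, if the arm or the gripper's body presses on something with over 40 N, if the wrist force passes 120 N, or if a joint passes its speed limit or range.

ROBOT

A 6-joint arm with a two-finger parallel gripper is mounted at the origin on a cart in front of the work surface, level with it; the furniture and walls round the work are solid. World frame = base frame: x ahead of the robot, y to its left, z up, the work surface at z = 0. Lengths are in m, angles in degrees, forces in N, time in s.
With the tool pointing down it reaches from about 0.35 to 0.925 m from the base axis. Payload 6.4 kg.
Tool frame: the origin (TCP) lies at the very end of the fingers, on their centre line; the grasp point (between the pads) lies 19 mm behind it; z points along the fingers, y is the direction in which the jaws open and shut (so a half turn about z gives the same grasp; the last joint's range is limited). The gripper opens to 94 mm and grips with 3 to 60 N. Pads are 16 mm wide; open, the fingers measure 119 mm over their backs; the gripper's body (75 mm by 177 mm) begins 78 mm behind the grasp point.
Start: joints at [59.811, 14.043, 89.255, -0, 76.702, -9.975], TCP at [0.225, 0.61, 0.205] pointing down, gripper open.
Joint ranges: [-179.41, 179.41], [-58.25, 129.5], [7.25, 145.43], [-54.29, 234.29], [11.92, 165.04], [-157.13, 157.13]. Speed limits (degrees/s): [147.25, 147.25, 180, 180, 180, 180].

INTERFACE

Orientations are given as [roll, pitch, yaw] about the fixed x, y, z axes, in that order (R = Rz(yaw) Ry(pitch) Rx(roll)).
In Python, from station import manip gives the robot as it stands.
- The arm moves only by the tool move_arm, never from a script. Its argument "deltas" is a list of rows, each a list of 6 numbers: the shift along the tool's x, y, z each as a share of 250 mm, from -1 to 1, then the turn, a rotation vector about the tool's x, y, z each as a share of 180 degrees, from -1 to 1. A call has 1 to 12 rows; each row is the pose to reach, as a shift and turn from the pose measured when the call began, along the tool's axes at that moment, turning the shorter way round; what a row does not reach only later rows make up. A row lasts 1/8 s, in which the tool goes at most 62.5 mm and 10.7 degrees, less where a joint would pass 70% of its speed; a pose out of reach is approached as far as the arm can. A call with a number of a shift or a turn outside -1 to 1 is refused whole. A call with a gripper value outside its range is refused whole. "claw" is the closure, from 0 (fully open) to 1 (shut), set as the call begins (left out, the last holds). The fingers move at their own pace and stop on an object; "squeeze" is the grip in N (left out, the last holds). Time passes only in rows, so rows that repeat a pose let the fingers close. It gives the time, the measured TCP pose, the force and the opening at its end, in the units of the state.
- manip.observe(): the state, without advancing time (a new reading comes with each control period).
- manip.snapshot(name): name is "scene" or "top"; returns the picture (420x560x3 uint8, red, green, blue); there is no depth.
- manip.camera_model(name): a dict with "intrinsics" (3x3 intrinsics, pixels), "k1" (the pictures are not rectified: a ray, as slopes to the right and down, at radius r is drawn at 1 + k1 r^2 times it, then the intrinsics apply), "rvec" (rotation vector, rad) and "tvec" (3), from world to camera coordinates, as OpenCV has them. Camera axes: x right, y down, z forward; pixel columns grow to the right and rows downward; lengths in m; the calibration is good to about 2 mm. A picture is of the moment at which its call begins. camera_model takes no time and is no camera call.
- manip.sign_off(): hands the job in, once; it reports no verdict.
Trained networks look in the newest picture that a camera, given by its name, has taken for a name from the list of things; names that differ only in an ending like _2 or _b are one class to them, and where a whole thing is asked for, a point or a joint stands for the part that bears it (a point fixed in the world has none). Each returns a list of dicts, best first, with "conf" (0 to 1); they miss things now and then, are a little off and sometimes report something else, mostly with a low value. They report only what shows in the picture. A call takes as long as a camera call.
- manip.masks_of(name, camera): "mask" (420x560 bool, what is visible of it).
- manip.landmark_of(name, camera): "xyz" ([x, y, z] in m, in world coordinates, good to about 4 mm: a listed point, or the origin of a listed thing).
The state is a dict: "t": time; "joint_pos": joint angles; "dq": joint speeds; "tau": joint torques, N m; "tcp_pos": TCP position; "orientation": TCP orientation; "ft_force": force on the tool from outside, world axes, zero at the start; "torque": the same for the moment, N m; "gripper_width": finger opening in m.
Only numpy, scipy, OpenCV 4.12 (cv2) and the standard library are available. Lean on these libraries where they do the work, as an engineer would, in place of code of your own. Each camera call takes 0.05 s, during which the arm holds its last target. There are 200 camera calls.

## Working session

There is one attempt and no reset: what is moved stays moved. The work goes in short steps, Python scripts to look and compute and a tool call to move; the robot and the scene stay as the last step left them, time stands still between calls to the robot, and variables do not carry over. Pictures are saved under pics/ and viewed, about 8 in all and at most 12, crops included, and the job is handed in when it is done.

Besides the shell and the picture viewer there is one more tool, called after ">>>" as name(argument=value, ...) on one line, values as JSON. move_arm: Moves the arm, as the interface text tells. Its arguments: {"type":"object","properties":{"deltas":{"type":"array"},"claw":{"type":"number"},"squeeze":{"type":"number"}},"required":["deltas"]}

```bash
mkdir -p pics; cat > h.py <<'E'
import numpy as np, cv2
from scipy.spatial.transform import Rotation as R
from station import manip
def proj(p,cam):
    m=manip.camera_model(cam);p=np.atleast_2d(np.array(p,float))
    return cv2.projectPoints(p,np.array(m["rvec"],float),np.array(m["tvec"],float),np.array(m["intrinsics"],float),np.array([m["k1"],0,0,0.]))[0][:,0]
def ray(uv,cam,z):
    m=manip.camera_model(cam);K=np.array(m["intrinsics"],float)
    s=cv2.undistortPoints(np.array([[uv]],float),K,np.array([m["k1"],0,0,0.]))[0,0]
    Rm=R.from_rotvec(np.array(m["rvec"],float).ravel()).as_matrix();t=np.array(m["tvec"],float).ravel()
    c=-Rm.T@t;d=Rm.T@np.array([s[0],s[1],1]);return c+d*(z-c[2])/d[2]
def snap(cam,name=None):
    im=manip.snapshot(cam)
    if name: cv2.imwrite(f"pics/{name}.png",im[:,:,::-1])
    return im
def delta(xyz,rpy=None):
    s=manip.observe();T=R.from_euler('xyz',s["orientation"],degrees=True)
    d=T.inv().apply(np.array(xyz)-s["tcp_pos"])/0.25
    r=np.zeros(3) if rpy is None else (T.inv()*R.from_euler('xyz',rpy,degrees=True)).as_rotvec()/np.pi
    return np.round(np.r_[d,r],4)
E
python3 - <<'E'
from h import *
np.set_printoptions(precision=4,suppress=True)
s=manip.observe();print(s)
a=snap("scene");b=snap("top")
cv2.imwrite("pics/a.png",a[:,:,::-1]);cv2.imwrite("pics/b.png",b[:,:,::-1])
for c in("scene","top"):
  print(c,manip.camera_model(c))
  for n in "ridge_top near_rest far_rest bar_center bar_tail bar_nose marker_tab marker_seat vial_a_center".split():
    for d in manip.landmark_of(n,c)[:3]: print(n,round(d["conf"],2),np.array(d["xyz"]),proj(d["xyz"],c)[0])
E
```

```text
{'t': 0.0, 'joint_pos': array([59.8108, 14.0826, 89.3222, -0.0015, 76.7035, -9.9748]), 'dq': array([ 0.0421, -0.0325, -0.0466,  0.0068,  0.0318,  0.0536]), 'tau': array([  0.001 , -41.5819, -31.4613,   0.0686,   0.0331,  -0.0001]), 'tcp_pos': array([0.2243, 0.6094, 0.2044]), 'orientation': array([-179.8931,   -0.0173,  159.7859]), 'ft_force': array([-0.7152, -0.6273,  0.3062]), 'torque': array([ 0.0025, -0.0242, -0.028 ]), 'gripper_width': 0.09392608320907894}
scene {'intrinsics': array([[406.8304,   0.    , 281.083 ],
       [  0.    , 406.8304, 209.2252],
       [  0.    ,   0.    ,   1.    ]]), 'k1': 0.033283379774036656, 'rvec': array([ 1.0632, -2.4916,  0.9384]), 'tvec': array([0.3466, 0.3682, 0.7615])}
ridge_top 0.73 [ 0.5237 -0.1601  0.1404] [322.6044 170.7961]
near_rest 0.74 [ 0.5457 -0.0586  0.133 ] [285.9026 189.2092]
far_rest 0.88 [ 0.5012 -0.2644  0.1257] [356.7684 159.7282]
bar_center 0.84 [ 0.5377 -0.1037  0.1405] [302.0255 179.2303]
bar_tail 0.83 [0.5722 0.0519 0.128 ] [242.3535 209.1118]
bar_tail 0.65 [ 0.5014 -0.2629  0.1283] [356.4733 159.1897]
bar_nose 0.75 [ 0.500
[... 681 characters left out ...]
16 -0.1605  0.1417] [338.0191 211.5327]
near_rest 0.71 [0.5708 0.0497 0.1272] [257.1392 194.9996]
near_rest 0.61 [ 0.5496 -0.0536  0.1294] [296.4601 202.1371]
far_rest 0.59 [ 0.4951 -0.259   0.1317] [375.557  221.2291]
far_rest 0.45 [ 0.5485 -0.0566  0.131 ] [297.6338 202.465 ]
bar_center 0.81 [ 0.53   -0.1025  0.1436] [315.6703 208.682 ]
bar_center 0.61 [ 0.4944 -0.2608  0.1311] [376.2075 221.4979]
bar_tail 0.95 [0.5715 0.0485 0.1263] [257.6069 194.7704]
bar_nose 0.73 [ 0.5013 -0.258   0.1571] [377.2536 218.1727]
marker_tab 0.61 [0.5157 0.1648 0.0279] [218.858  219.2793]
marker_seat 0.45 [0.5155 0.1614 0.0118] [220.8118 219.7113]
vial_a_center 0.42 [0.4893 0.2974 0.024 ] [172.4361 229.537 ]
```

View pics/a.png

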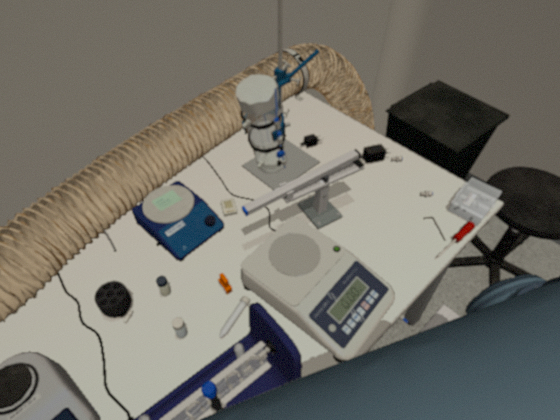

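View pics/b.png

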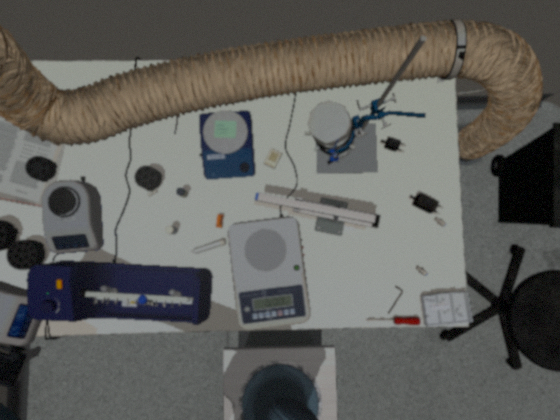

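The scene view shows the bar running from its blue end at (245,210) to its black end at (360,158), with the marker at (225,283) and vials at (163,285) and (180,327). In the top view the bar runs from (257,195) to (378,219) and the marker is at (220,219). The network reports fit the listed geometry. Next I measure the marker's yaw and the stand axis.

```bash
python3 - <<'E'
from h import *
np.set_printoptions(precision=4,suppress=True)
a=snap("scene");b=snap("top")
A={}
for c in("scene","top"):
  for n in "ridge_top near_rest far_rest bar_tail bar_nose bar_center marker_tab marker marker_seat vial_a_center".split():
    for d in manip.landmark_of(n,c)[:2]: print(c,n,round(d["conf"],2),np.array(d["xyz"]))
  for d in manip.masks_of("marker",c)[:1]:
    m=d["mask"];ys,xs=np.nonzero(m);print("mask",m.sum(),d["conf"])
    P=np.array([ray((x,y),c,0.022)[:2] for x,y in zip(xs,ys)])
    r=cv2.minAreaRect((P*1000).astype(np.float32));print(r,P.mean(0))
p0=np.array([.5227,-.1603,.140]);yb=np.array([.228,.974,0])
for im,c in((a,"scene"),(b,"top")):
  for s,z in((0,0),(.105,-.01),(-.105,-.01)):
    u=proj(p0+yb*s+[0,0,z],c)[0];print(c,s,u)
def crop(im,c,w,h,k):
  x,y=int(c[0]-w/2),int(c[1]-h/2);return cv2.resize(im[y:y+h,x:x+w],None,fx=k,fy=k,interpolation=cv2.INTER_CUBIC)
o=np.hstack([np.vstack([crop(a,(300,185),130,95,3),crop(b,(317,207),130,95,3)]),np.vstack([crop(a,(224,282),40,57,5),crop(b,(219,219),40,57,5)])])
print(o.shape);cv2.imwrite("pics/c.png",o[:,:,::-1])
E
```

```text
scene ridge_top 0.98 [ 0.5213 -0.1611  0.1377]
scene near_rest 0.77 [ 0.5452 -0.0602  0.1331]
scene near_rest 0.59 [ 0.5013 -0.265   0.1272]
scene far_rest 0.73 [ 0.5021 -0.2637  0.1294]
scene bar_tail 0.92 [0.5741 0.0498 0.1304]
scene bar_tail 0.17 [ 0.5238 -0.1606  0.1388]
scene bar_nose 0.57 [ 0.4989 -0.2561  0.1582]
scene bar_center 0.84 [ 0.5361 -0.1018  0.142 ]
scene marker_tab 0.52 [0.5161 0.1661 0.0318]
scene marker 0.52 [ 0.5125  0.1609 -0.0005]
scene marker_seat 0.42 [0.5114 0.1683 0.0137]
scene vial_a_center 0.77 [0.4887 0.2981 0.0291]
scene vial_a_center 0.6 [ 0.5336 -0.1035  0.1305]
mask 171 0.51
((509.29486083984375, 167.40740966796875), (21.087060928344727, 54.73219680786133), 81.6421890258789) [0.509  0.1679]
top ridge_top 0.87 [ 0.5212 -0.1612  0.1427]
top ridge_top 0.34 [ 0.534  -0.1044  0.1331]
top near_rest 0.75 [ 0.5468 -0.0573  0.1288]
top far_rest 0.92 [ 0.4955 -0.2625  0.1322]
top far_rest 0.18 [ 0.5486 -0.0551  0.1299]
top bar_tail 0.55 [0.5692 0.0515 0.1247]
top bar_nose 0.74 [ 0.5019 -0.2594  0.1565]
top bar_center 0.86 [ 0.5309 -0.1028  0.1408]
top marker_tab 0.4 [0.5958 0.2715 0.0253]
top marker_tab 0.39 [0.5162 0.167  0.0305]
top marker 0.42 [0.5161 0.163  0.0046]
top marker 0.42 [ 0.4949 -0.2614  0.1297]
top marker_seat 0.46 [0.5155 0.1608 0.0108]
top vial_a_center 0.57 [0.4923 0.2976 0.023 ]
mask 97 0.67
((512.609375, 163.90975952148438), (20.06102180480957, 37.33564376831055), 88.8514633178711) [0.5122 0.1646]
scene 0 [322.9561 171.0858]
scene 0.105 [285.4317 190.0159]
scene -0.105 [357.3102 159.2515]
top 0 [337.842  211.1701]
top 0.105 [298.1777 203.1983]
top -0.105 [376.7289 219.8501]
(570, 590, 3)
```

View pics/c.png

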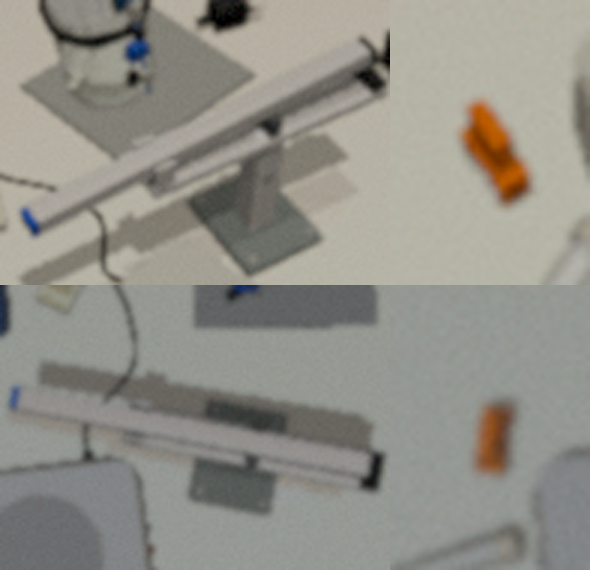

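>>> move_arm(deltas=[[-0.2,-0.1,-0.2,0,0,0],[-0.44,-0.28,-0.2,0,0,-0.02],[-0.68,-0.46,-0.2,0,0,-0.04],[-0.92,-0.64,-0.2,0,0,-0.04],[-0.96,-0.68,-0.2,0,0,-0.04],[-0.96,-0.68,-0.2,0,0,-0.04]], claw=1, squeeze=20)

```text
t: 2.95
tcp_pos: [0.393, 0.3648, 0.2557]
orientation: [180.0, 0.0, 166.7]
ft_force: [-0.5, 1.2, 0.0]
gripper_width: 0.0376
```

```bash
python3 - <<'E'
from h import *
print(manip.observe()['tcp_pos'],delta((.5811,.0927,.2),(180,0,166.9)))
E
```

```text
[0.39296794 0.36480664 0.25573116] [-9.833e-01 -8.853e-01  2.234e-01  0.000e+00  2.000e-04 -1.400e-03]
```

>>> move_arm(deltas=[[-0.18,-0.16,0,0,0,0],[-0.36,-0.32,0,0,0,0],[-0.54,-0.48,0.05,0,0,0],[-0.72,-0.64,0.1,0,0,0],[-0.9,-0.8,0.18,0,0,0],[-0.983,-0.885,0.3,0,0,0],[-0.983,-0.885,0.42,0,0,0],[-0.983,-0.885,0.51,0,0,0],[-0.983,-0.885,0.51,0,0,0]])

```text
t: 4.08
tcp_pos: [0.5796, 0.0938, 0.1262]
orientation: [-180.0, -0.2, 166.7]
ft_force: [-0.4, -0.4, 0.4]
gripper_width: 0.0005
```

```bash
cat > chk.py <<'E'
from h import *
import sys
np.set_printoptions(precision=4,suppress=True)
P=np.array([.5222,-.1605,.14]);yb=np.array([.2265,.974,0]);xb=np.array([.974,-.2265,0])
def chk(names=("bar_tail","bar_nose"),cams=("scene","top")):
  s=manip.observe();d=np.array(s["tcp_pos"])-P
  print("t",s["t"],"tcp",s["tcp_pos"],"along",d@yb,"across",d@xb,"F",np.array(s["ft_force"]),"w",s["gripper_width"])
  for c in cams:
    snap(c)
    for n in names:
      for r in manip.landmark_of(n,c)[:1]:
        e=np.array(r["xyz"])-P;print(c,n,round(r["conf"],2),"along",round(e@yb,4),"across",round(e@xb,4),"z",round(r["xyz"][2],4))
if __name__=="__main__": chk(*( [sys.argv[1].split(",")] if len(sys.argv)>1 else []))
E
python3 chk.py
```

```text
t 4.075 tcp [0.5796 0.0938 0.1262] along 0.2607276838282701 across -0.0017242274640808446 F [-0.4397 -0.4339  0.3657] w 0.0004885587208125888
scene bar_tail 0.76 along 0.2151 across -0.0004 z 0.1287
scene bar_nose 0.8 along -0.0985 across -0.0024 z 0.158
top bar_nose 0.85 along -0.0972 across -0.0001 z 0.1566
```

>>> move_arm(deltas=[[0,-0.06,0,0,0,0],[0,-0.1,0,0,0,0],[0,-0.115,0,0,0,0],[0,-0.13,0,0,0,0],[0,-0.145,0,0,0,0],[0,-0.152,0,0,0,0]])

```text
t: 5.12
tcp_pos: [0.5735, 0.0566, 0.1301]
orientation: [179.9, 0.2, 166.7]
ft_force: [0.8, 4.2, 1.3]
gripper_width: 0.0004
```

```bash
python3 chk.py
```

```text
t 5.125 tcp [0.5735 0.0566 0.1301] along 0.22310673306655 across 0.0007489959886505926 F [0.7628 4.196  1.2921] w 0.00043728542061663406
scene bar_tail 0.96 along 0.2079 across -0.0025 z 0.1319
scene bar_nose 0.72 along -0.1021 across -0.0012 z 0.1586
top bar_nose 0.96 along -0.1043 across -0.0026 z 0.1546
```

>>> move_arm(deltas=[[0,0.02,0,0,0,0],[0,0.02,0,0,0,0],[0,0.02,0,0,0,0],[0,0.02,0,0,0,0],[0,-0.004,0,0,0,0],[0,-0.016,0,0,0,0],[0,-0.02,0,0,0,0],[0,0,0,0,0,0],[0,0,0,0,0,0],[0,0,0,0,0,0],[0,0,0,0,0,0]])

```text
t: 6.8
tcp_pos: [0.5733, 0.0563, 0.1299]
orientation: [180.0, 0.2, 166.7]
ft_force: [-0.9, -0.4, -0.2]
gripper_width: 0.0003
```

```bash
python3 chk.py
```

```text
t 6.8 tcp [0.5733 0.0563 0.1299] along 0.22271238356838807 across 0.0006987701111537145 F [-0.8541 -0.3824 -0.1635] w 0.00034788786827447967
scene bar_tail 0.83 along 0.203 across 0.0023 z 0.1326
scene bar_nose 0.59 along -0.11 across -0.0062 z 0.159
top bar_nose 0.89 along -0.1099 across 0.0024 z 0.1574
```

>>> move_arm(deltas=[[0,-0.024,0,0,0,0],[0,-0.036,0,0,0,0],[0,-0.04,0,0,0,0],[0,-0.02,0,0,0,0],[0,-0.02,0,0,0,0],[0,-0.02,0,0,0,0],[0,-0.044,0,0,0,0],[0,-0.056,0,0,0,0],[0,-0.06,0,0,0,0],[0,-0.04,0,0,0,0],[0,-0.04,0,0,0,0],[0,-0.04,0,0,0,0]])

```text
t: 8.6
tcp_pos: [0.571, 0.0465, 0.1298]
orientation: [180.0, 0.2, 166.7]
ft_force: [0.1, 0.1, 0.1]
gripper_width: 0.0002
```

```bash
python3 chk.py
```

```text
t 8.6 tcp [0.571  0.0465 0.1298] along 0.2126182028873832 across 0.0006118443085505947 F [0.1109 0.1174 0.1054] w 0.00024635717922974015
scene bar_tail 0.86 along 0.1919 across -0.0001 z 0.132
scene bar_nose 0.74 along -0.12 across -0.003 z 0.1611
top bar_nose 0.89 along -0.1183 across -0.0004 z 0.157
```

>>> move_arm(deltas=[[0,-0.024,0,0,0,0],[0,-0.036,0,0,0,0],[0,-0.04,0,0,0,0],[0,-0.02,0,0,0,0],[0,-0.02,0,0,0,0],[0,-0.02,0,0,0,0],[0,-0.044,0,0,0,0],[0,-0.056,0,0,0,0],[0,-0.06,0,0,0,0],[0,-0.04,0,0,0,0],[0,-0.04,0,0,0,0],[0,-0.04,0,0,0,0]])

```text
t: 10.4
tcp_pos: [0.5686, 0.0367, 0.1297]
orientation: [180.0, 0.2, 166.7]
ft_force: [-0.2, -0.5, -0.8]
gripper_width: 0.0007
```

```bash
python3 chk.py
```

```text
t 10.4 tcp [0.5686 0.0367 0.1297] along 0.20254489434770576 across 0.0005477791772718804 F [-0.1784 -0.5444 -0.8203] w 0.0006998235202723717
scene bar_tail 0.91 along 0.1823 across 0.0023 z 0.1342
scene bar_nose 0.95 along -0.1328 across -0.002 z 0.1624
top bar_nose 0.68 along -0.1321 across -0.0031 z 0.1582
```

>>> move_arm(deltas=[[0,-0.024,0,0,0,0],[0,-0.036,0,0,0,0],[0,-0.04,0,0,0,0],[0,-0.02,0,0,0,0],[0,-0.02,0,0,0,0],[0,-0.02,0,0,0,0],[0,-0.044,0,0,0,0],[0,-0.056,0,0,0,0],[0,-0.06,0,0,0,0],[0,-0.04,0,0,0,0],[0,-0.04,0,0,0,0],[0,-0.04,0,0,0,0]])

```text
t: 12.2
tcp_pos: [0.5663, 0.0269, 0.1298]
orientation: [180.0, 0.2, 166.7]
ft_force: [0.3, -0.6, -0.1]
gripper_width: 0.0006
```

```bash
python3 chk.py
```

```text
t 12.2 tcp [0.5663 0.0269 0.1298] along 0.19248497375820353 across 0.00053876417974366 F [ 0.2893 -0.5527 -0.0806] w 0.0005759591040811428
scene bar_tail 0.94 along 0.1724 across 0.0005 z 0.1338
scene bar_nose 0.7 along -0.1435 across -0.0052 z 0.1624
top bar_nose 0.81 along -0.1459 across -0.0048 z 0.1633
```

>>> move_arm(deltas=[[0,-0.024,0,0,0,0],[0,-0.036,0,0,0,0],[0,-0.04,0,0,0,0],[0,-0.02,0,0,0,0],[0,-0.02,0,0,0,0],[0,-0.02,0,0,0,0],[0,-0.044,0,0,0,0],[0,-0.056,0,0,0,0],[0,-0.06,0,0,0,0],[0,-0.04,0,0,0,0],[0,-0.04,0,0,0,0],[0,-0.04,0,0,0,0]])

```text
t: 14.0
tcp_pos: [0.564, 0.0171, 0.1297]
orientation: [180.0, 0.2, 166.7]
ft_force: [0.6, -0.2, -1.2]
gripper_width: 0.0005
```

```bash
python3 chk.py
```

```text
t 14.0 tcp [0.564  0.0171 0.1297] along 0.18242079768665595 across 0.0005014737681485526 F [ 0.6379 -0.1795 -1.1656] w 0.0004751052846962516
scene bar_tail 0.74 along 0.1604 across 0.0049 z 0.1367
scene bar_nose 0.95 along -0.1536 across -0.0074 z 0.1628
top bar_nose 0.86 along -0.1545 across -0.0057 z 0.1636
```

>>> move_arm(deltas=[[0.008,-0.016,0,0,0,0],[0.008,-0.034,0,0,0,0],[0.008,-0.04,0,0,0,0],[0.008,-0.02,0,0,0,0],[0.008,-0.02,0,0,0,0],[0.008,-0.02,0,0,0,0],[0.008,-0.044,0,0,0,0],[0.008,-0.056,0,0,0,0],[0.008,-0.06,0,0,0,0],[0.008,-0.04,0,0,0,0],[0.008,-0.04,0,0,0,0],[0.008,-0.04,0,0,0,0]])

```text
t: 15.8
tcp_pos: [0.5597, 0.0077, 0.1297]
orientation: [180.0, 0.2, 166.7]
ft_force: [-0.8, 0.4, 0.1]
gripper_width: 0.0006
```

```bash
python3 chk.py
```

```text
t 15.8 tcp [0.5597 0.0077 0.1297] along 0.17232358617129676 across -0.001538990105288383 F [-0.7685  0.3936  0.1357] w 0.000607191375287311
scene bar_tail 0.7 along 0.1494 across 0.005 z 0.1366
scene bar_nose 0.8 along -0.1613 across -0.0078 z 0.1649
top bar_tail 0.7 along 0.3155 across -0.0808 z -0.0
top bar_nose 0.87 along -0.1668 across -0.0033 z 0.162
```

>>> move_arm(deltas=[[0.004,-0.024,0,0,0,0],[0.004,-0.036,0,0,0,0],[0.004,-0.04,0,0,0,0],[0.004,-0.02,0,0,0,0],[0.004,-0.02,0,0,0,0],[0.004,-0.02,0,0,0,0],[0.004,-0.044,0,0,0,0],[0.004,-0.056,0,0,0,0],[0.004,-0.06,0,0,0,0],[0.004,-0.04,0,0,0,0],[0.004,-0.04,0,0,0,0],[0.004,-0.04,0,0,0,0]])

```text
t: 17.6
tcp_pos: [0.5565, -0.0018, 0.1298]
orientation: [180.0, 0.2, 166.7]
ft_force: [-0.4, 1.3, 0.5]
gripper_width: 0.0005
```

```bash
python3 chk.py
```

```text
t 17.6 tcp [ 0.5565 -0.0018  0.1298] along 0.1623707973578582 across -0.0025264615078005176 F [-0.446   1.2521  0.5059] w 0.0005175473674283964
scene bar_tail 0.96 along 0.1439 across 0.0049 z 0.1589
scene bar_nose 0.7 along -0.0157 across -0.0026 z 0.1375
top bar_tail 0.68 along 0.3133 across -0.0813 z -0.0025
top bar_nose 0.75 along -0.1745 across -0.0031 z 0.1463
```

```bash
python3 chk.py bar_tail,bar_nose,bar_center; python3 - <<'E'
from h import *
a=snap("scene");b=snap("top")
def crop(im,c,w,h,k):
  x,y=int(c[0]-w/2),int(c[1]-h/2);return cv2.resize(im[y:y+h,x:x+w],None,fx=k,fy=k,interpolation=cv2.INTER_CUBIC)
o=np.vstack([crop(a,(320,180),190,95,4),crop(b,(330,207),190,50,4)]);cv2.imwrite("pics/d.png",o[:,:,::-1])
E
python3 chk.py
```

```text
t 17.9 tcp [ 0.5565 -0.0018  0.1298] along 0.16237881369084534 across -0.0024970128926167065 F [-0.3936 -0.193   0.5726] w 0.0004945855983740163
scene bar_tail 0.79 along 0.1405 across 0.0029 z 0.1503
scene bar_nose 0.57 along -0.1745 across -0.0053 z 0.1464
scene bar_center 0.55 along -0.012 across 0.0019 z 0.1448
top bar_nose 0.57 along -0.1741 across -0.0026 z 0.1445
top bar_center 0.83 along -0.0163 across -0.0041 z 0.1476
t 18.4 tcp [ 0.5566 -0.0017  0.1298] along 0.1624144716256876 across -0.0024968491480967673 F [-0.4834 -0.0952 -0.3819] w 0.00036759158498891366
scene bar_tail 0.88 along 0.1419 across 0.0036 z 0.1482
scene bar_nose 0.81 along -0.1721 across -0.006 z 0.1483
top bar_nose 0.61 along -0.1748 across -0.0031 z 0.146
```

View pics/d.png

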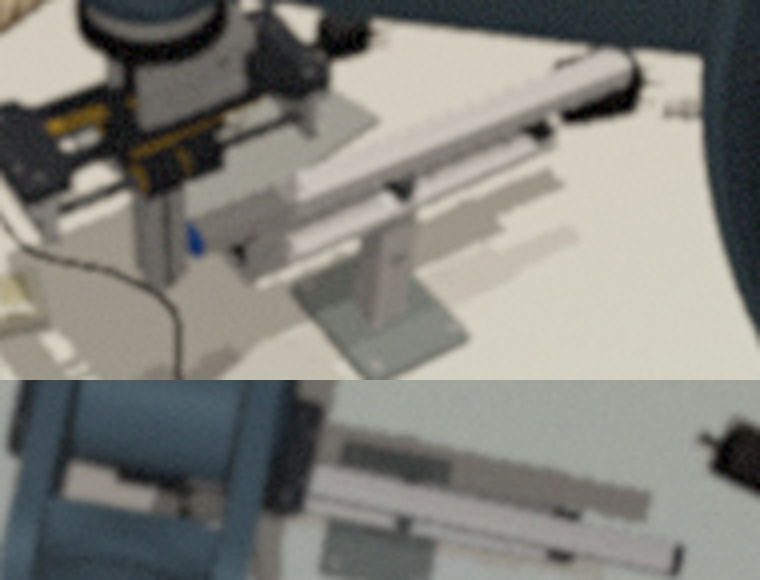

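The bar is level: the scene crop shows gaps over both rests, and the ends read z ≈ 0.148 and 0.147. The late rocking suggests it tipped on the last 5 mm step, so I nudge it 2 mm more to centre it, then back off.

>>> move_arm(deltas=[[0,-0.014,0,0,0,0],[0,-0.021,0,0,0,0],[0,-0.026,0,0,0,0],[0,-0.028,0,0,0,0],[0,-0.02,0,0,0,0],[0,0.02,0,0,0,0],[0,0.1,0,0,0,0],[0,0.22,0,0,0,0],[0,0.32,-0.1,0,0,0],[0,0.4,-0.25,0,0,0],[0,0.4,-0.25,0,0,0]], claw=1)

```text
t: 20.08
tcp_pos: [0.5817, 0.0978, 0.196]
orientation: [179.9, 0.6, 166.8]
ft_force: [0.5, -0.1, -0.6]
gripper_width: 0.0005
```

```bash
python3 chk.py; python3 - <<'E'
from h import *
np.set_printoptions(precision=4,suppress=True)
for n in("bar_center","marker_tab"): 
  for c in("scene","top"): print(n,c,[(round(d["conf"],2),np.array(d["xyz"])) for d in manip.landmark_of(n,c)[:2]])
print(delta((.516,.1655,.12),(180,0,175)))
E
```

```text
t 20.075 tcp [0.5817 0.0978 0.196 ] along 0.26503012511096796 across -0.0005815526140570548 F [ 0.5251 -0.1058 -0.6283] w 0.0005356424554746216
scene bar_tail 0.6 along 0.1406 across 0.0009 z 0.1642
scene bar_nose 0.69 along -0.1765 across -0.0082 z 0.1338
top bar_tail 0.85 along 0.1403 across 0.0018 z 0.1597
top bar_nose 0.77 along -0.1757 across -0.0062 z 0.1284
bar_center scene [(0.81, array([ 0.5204, -0.1752,  0.1465]))]
bar_center top [(0.58, array([ 0.5121, -0.1768,  0.1438]))]
marker_tab scene [(0.72, array([0.5161, 0.1645, 0.0299])), (0.24, array([ 0.5548, -0.0253,  0.1678]))]
marker_tab top []
[ 0.3112  0.2149  0.2865  0.      0.0008 -0.0464]
```

It tipped over to the far rest (tail z ≈ 0.162, nose z ≈ 0.131). The balance point is therefore about 6 mm past the ridge centre, so I push it back about 6 mm from the black end.

>>> move_arm(deltas=[[0,-0.1,-0.14,0,0,0],[0,-0.34,-0.14,0,0,0],[0,-0.58,-0.14,0,0,0],[0,-0.8,-0.14,0,0,0],[0,-0.98,-0.14,0,0,0],[0,-1.0,-0.14,0,0,0]])

```text
t: 21.32
tcp_pos: [0.5206, -0.1502, 0.2267]
orientation: [180.0, 0.1, 166.4]
ft_force: [0.1, 0.3, -0.0]
gripper_width: 0.0003
```

```bash
python3 - <<'E'
from h import *
P=np.array([.5222,-.1605,.0]);yb=np.array([.2265,.974,0])
xb=np.array([.974,-.2265,0])
print(manip.observe()["tcp_pos"],delta(P-.212*yb-.005*xb+[0,0,.13],(180,0,166.9)))
E
```

```text
[ 0.5206317  -0.15024261  0.22669477] [-2.300e-03 -8.866e-01  3.866e-01  1.000e-04  8.000e-04 -2.800e-03]
```

>>> move_arm(deltas=[[-0.002,-0.24,0,0,0,-0.003],[-0.002,-0.48,0,0,0,-0.003],[-0.002,-0.72,0,0,0,-0.003],[-0.002,-0.885,0.02,0,0,-0.003],[-0.002,-0.887,0.18,0,0,-0.003],[-0.002,-0.887,0.34,0,0,-0.003],[-0.002,-0.887,0.4,0,0,-0.003],[-0.002,-0.887,0.4,0,0,-0.003]])

```text
t: 22.32
tcp_pos: [0.4694, -0.365, 0.1261]
orientation: [179.9, 0.1, 167.0]
ft_force: [0.4, -0.0, -0.0]
gripper_width: 0.0006
```

```bash
python3 chk.py
```

```text
t 22.325 tcp [ 0.4694 -0.365   0.1261] along -0.21115654005703652 across -0.005148667766868631 F [ 0.4453 -0.0463 -0.0439] w 0.000615419870721415
scene bar_tail 0.75 along 0.1381 across 0.0039 z 0.1628
top bar_tail 0.63 along 0.1372 across -0.0005 z 0.1605
top bar_nose 0.74 along -0.177 across -0.0019 z 0.1342
```

>>> move_arm(deltas=[[0,0.05,0,0,0,0],[0,0.076,0,0,0,0],[0,0.088,0,0,0,0],[0,0.098,0,0,0,0],[0,0.105,0,0,0,0],[0,0.105,0,0,0,0],[0,0.08,0,0,0,0],[0,0.05,0,0,0,0],[0,0.05,0,0,0,0],[0,0.05,0,0,0,0],[0,0.05,0,0,0,0]])

```text
t: 24.0
tcp_pos: [0.4728, -0.3541, 0.1281]
orientation: [-179.9, 0.3, 167.0]
ft_force: [0.1, 0.2, -0.8]
gripper_width: 0.0006
```

```bash
python3 chk.py;python3 chk.py
```

```text
t 24.0 tcp [ 0.4728 -0.3541  0.1281] along -0.19979538779968778 across -0.004300053223162283 F [ 0.1117  0.2286 -0.7845] w 0.000611945785225398
scene bar_tail 0.82 along 0.1433 across 0.0013 z 0.1526
scene bar_nose 0.16 along 0.1047 across 0.0024 z 0.1318
top bar_tail 0.56 along 0.1424 across -0.0008 z 0.1457
top bar_nose 0.65 along 0.4394 across -0.1363 z 0.0283
t 24.3 tcp [ 0.4728 -0.3543  0.1282] along -0.199944101431112 across -0.00423657010559068 F [ 0.0629 -0.4624  0.0234] w 0.0002923066738780486
scene bar_tail 0.68 along 0.1421 across 0.0044 z 0.1492
top bar_tail 0.92 along 0.1413 across 0.0002 z 0.1454
top bar_nose 0.65 along 0.3109 across -0.0806 z 0.0022
```

>>> move_arm(deltas=[[0,0.03,0,0,0,0],[0,0.05,0,0,0,0],[0,0.057,0,0,0,0],[0,0.062,0,0,0,0],[0,0.064,0,0,0,0],[0,0.064,0,0,0,0],[0,0.04,0,0,0,0],[0,-0.02,0,0,0,0],[0,-0.02,0,0,0,0],[0,-0.02,0,0,0,0]])

```text
t: 25.85
tcp_pos: [0.4715, -0.3593, 0.128]
orientation: [-180.0, 0.2, 166.9]
ft_force: [0.8, -0.4, -0.1]
gripper_width: 0.0004
```

```bash
python3 chk.py;python3 chk.py;python3 - <<'E'
from h import *
a=snap("scene");b=snap("top")
def crop(im,c,w,h,k):
  x,y=int(c[0]-w/2),int(c[1]-h/2);return cv2.resize(im[y:y+h,x:x+w],None,fx=k,fy=k,interpolation=cv2.INTER_CUBIC)
o=np.vstack([crop(a,(320,180),190,95,4),crop(b,(330,207),190,50,4)]);cv2.imwrite("pics/e.png",o[:,:,::-1])
E
```

```text
t 25.85 tcp [ 0.4715 -0.3593  0.128 ] along -0.20509430538137127 across -0.004384266756639614 F [ 0.7681 -0.3508 -0.1151] w 0.00038639898962485584
scene bar_tail 0.89 along 0.1475 across 0.0048 z 0.151
top bar_tail 0.77 along 0.1455 across 0.0016 z 0.1468
top bar_nose 0.8 along -0.1734 across 0.0004 z 0.1454
t 26.15 tcp [ 0.4717 -0.359   0.1283] along -0.20480625127625807 across -0.004223642512454295 F [ 0.0619 -1.055   0.01  ] w 0.0006865664929330537
scene bar_tail 0.59 along 0.1453 across 0.0044 z 0.1471
scene bar_nose 0.19 along -0.0085 across 0.002 z 0.1473
top bar_tail 0.76 along 0.1458 across 0.0024 z 0.1456
top bar_nose 0.96 along -0.1703 across -0.0029 z 0.148
```

View pics/e.png

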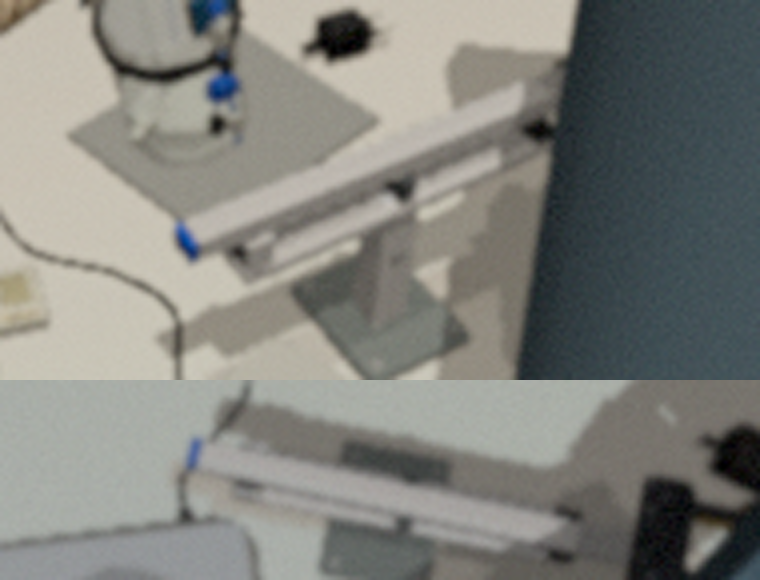

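The bar is level and clear of both rests (tail z ≈ 0.147, nose z ≈ 0.147), now near the middle of its stable range. Next is the marker.

>>> move_arm(deltas=[[0,-0.02,-0.24,0,0,0],[0,0,-0.44,0,0,0],[0,0.16,-0.46,0,0,0],[0,0.4,-0.46,0,0,0],[0,0.64,-0.46,0,0,0],[0,0.88,-0.46,0,0,0],[0,1.0,-0.46,0,0,0]])

```text
t: 27.42
tcp_pos: [0.5278, -0.1127, 0.2431]
orientation: [-179.9, 0.3, 167.1]
ft_force: [1.0, 0.3, 1.1]
gripper_width: 0.0005
```

```bash
python3 - <<'E'
from h import *
print(manip.observe()["tcp_pos"],delta((.516,.1655,.12),(180,0,175)))
E
```

```text
[ 0.52781676 -0.11272048  0.24306772] [ 2.9700e-01  1.0748e+00  4.8950e-01 -5.0000e-04  1.5000e-03 -4.3900e-02]
```

>>> move_arm(deltas=[[0.05,0.24,0,0,0,0],[0.1,0.48,0,0,0,0],[0.2,0.72,0,0,0,-0.02],[0.297,0.92,0.04,0,0,-0.044],[0.297,1.0,0.25,0,0,-0.044],[0.297,1.0,0.46,0,0,-0.044],[0.297,1.0,0.46,0,0,-0.044]], claw=0.4)

```text
t: 28.3
tcp_pos: [0.5083, 0.1473, 0.1234]
orientation: [-179.8, -0.3, 175.0]
ft_force: [-0.3, -0.1, 1.1]
gripper_width: 0.056
```

```bash
python3 - <<'E'
from h import *
np.set_printoptions(precision=4,suppress=True)
s=manip.observe();print(s["tcp_pos"],s["gripper_width"])
for c in("scene","top"):
  snap(c)
  for n in("marker_tab","bar_tail","bar_nose"): print(n,c,[(round(d["conf"],2),np.array(d["xyz"])) for d in manip.landmark_of(n,c)[:2]])
print(delta((.516,.1655,.021),(180,0,175)))
E
```

```text
[0.5083 0.1473 0.1234] 0.05601688429158915
marker_tab scene [(0.48, array([0.5151, 0.1642, 0.0297]))]
bar_tail scene [(0.38, array([ 0.558 , -0.0188,  0.1468]))]
bar_nose scene []
marker_tab top []
bar_tail top [(0.91, array([ 0.5537, -0.0191,  0.1432]))]
bar_nose top [(0.83, array([ 0.4792, -0.3285,  0.1462]))]
[-0.0025  0.0749  0.4325 -0.0004  0.0025 -0.0001]
```

>>> move_arm(deltas=[[-0.002,0.075,0.15,0,0,0],[-0.002,0.075,0.3,0,0,0],[-0.002,0.075,0.38,0,0,0],[-0.002,0.075,0.42,0,0,0],[-0.002,0.075,0.432,0,0,0],[-0.002,0.075,0.432,0,0,0]])

```text
t: 29.45
tcp_pos: [0.5166, 0.1656, 0.022]
orientation: [-179.9, 0.5, 175.0]
ft_force: [0.1, 0.4, 0.2]
gripper_width: 0.0566
```

```bash
python3 - <<'E'
from h import *
s=manip.observe();print(s["tcp_pos"],s["orientation"],s["ft_force"],delta((.516,.1655,.021)))
a=snap("scene");b=snap("top")
def crop(im,c,w,h,k):
  x,y=int(c[0]-w/2),int(c[1]-h/2);return cv2.resize(im[y:y+h,x:x+w],None,fx=k,fy=k,interpolation=cv2.INTER_CUBIC)
o=np.hstack([crop(a,(224,275),80,80,5),crop(b,(219,219),60,80,5)]);cv2.imwrite("pics/f.png",o[:,:,::-1])
E
```

```text
[0.51663344 0.16555846 0.02201094] [-179.93790816    0.52625967  174.98218426] [0.12868015 0.37690899 0.15542025] [ 0.0025 -0.0005  0.004   0.      0.      0.    ]
```

View pics/f.png

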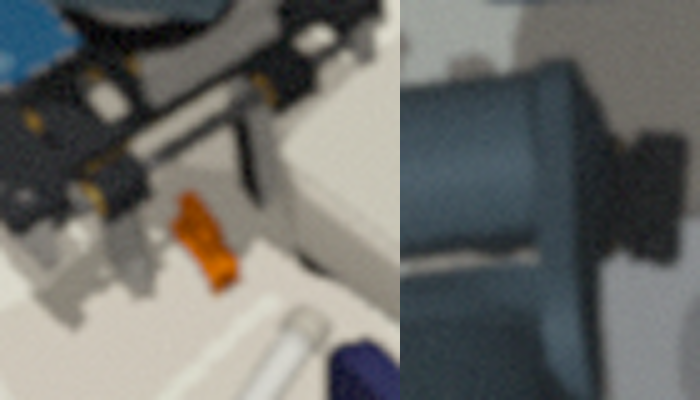

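Both fingers straddle the orange tab, which sits midway between them at crop (205,240). I close on it.

>>> move_arm(deltas=[[0,0,0,0,0,0],[0,0,0,0,0,0],[0,0,0,0,0,0],[0,0,0,0,0,0],[0,0,-0.1,0,0,0],[0,0,-0.3,0,0,0],[0,0,-0.5,0,0,0],[0,0,-0.7,0,0,0],[0,0,-0.82,0,0,0],[0,0,-0.82,0,0,0]], claw=1, squeeze=12)

```text
t: 30.8
tcp_pos: [0.5163, 0.1662, 0.2298]
orientation: [180.0, 0.9, 175.0]
ft_force: [-0.5, 0.4, 0.1]
gripper_width: 0.0003
```

```bash
python3 - <<'E'
from h import *
np.set_printoptions(precision=4,suppress=True)
s=manip.observe();print(s["t"],s["tcp_pos"],s["orientation"],s["gripper_width"])
T=R.from_euler('xyz',s["orientation"],degrees=True)
for c in("scene","top"):
  im=snap(c)
  if c=="scene":cv2.imwrite("pics/g.png",cv2.resize(im[190:290,180:280],None,fx=5,fy=5)[:,:,::-1])
  for n in("marker_tab","marker_seat","marker"):
    for d in manip.landmark_of(n,c)[:1]: print(n,c,round(d["conf"],2),np.array(d["xyz"]),"tool",T.inv().apply(np.array(d["xyz"])-s["tcp_pos"]))
P=np.array([.5222,-.1605,.0])
print(delta(P+[0,0,.23],(180,0,166.9)))
E
```

```text
30.8 [0.5163 0.1662 0.2298] [179.9956   0.8661 174.9889] 0.00033044668392226526
marker_tab scene 0.57 [0.5137 0.1648 0.0302] tool [ 0.0055 -0.0016  0.1996]
marker_seat scene 0.51 [0.5126 0.1662 0.0096] tool [ 0.007  -0.0003  0.2202]
marker scene 0.53 [0.5137 0.1628 0.0014] tool [ 0.0058 -0.0036  0.2284]
marker_tab top 0.72 [ 0.4969 -0.2589  0.1302] tool [-0.0163 -0.4252  0.0999]
[-0.146  -1.2978 -0.0138 -0.0003  0.0024  0.0449]
```

View pics/g.png

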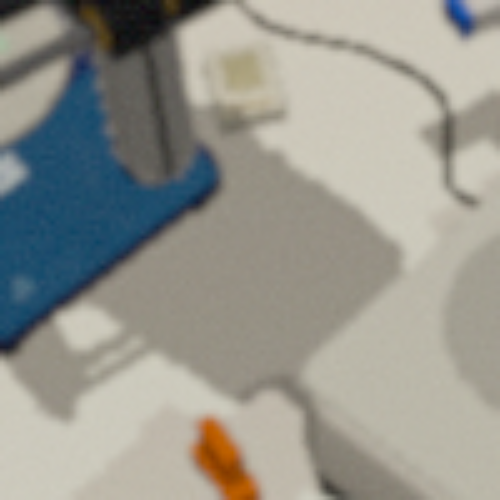

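The jaws were still closing when the lift began, so the fingers came up empty. The marker is still standing at about (0.5145, 0.165). I reopen, go back down, and close for longer.

>>> move_arm(deltas=[[0.004,0,0.1,0,0,0],[0.004,0,0.25,0,0,0],[0.004,0,0.4,0,0,0],[0.004,0,0.52,0,0,0],[0.004,0,0.52,0,0,0],[0.004,0,0.65,0,0,0],[0.004,0,0.75,0,0,0],[0.004,0,0.81,0,0,0],[0.004,0,0.832,0,0,0],[0.004,0,0.832,0,0,0]], claw=0.5)

```text
t: 32.45
tcp_pos: [0.5153, 0.1657, 0.0185]
orientation: [-179.9, 0.5, 175.0]
ft_force: [-0.4, -0.2, 1.0]
gripper_width: 0.0472
```

>>> move_arm(deltas=[[0,0,0,0,0,0],[0,0,0,0,0,0],[0,0,0,0,0,0],[0,0,0,0,0,0],[0,0,0,0,0,0],[0,0,0,0,0,0],[0,0,0,0,0,0]], claw=1)

```text
t: 33.33
tcp_pos: [0.5154, 0.1656, 0.0186]
orientation: [-179.9, 0.5, 175.0]
ft_force: [-1.0, -0.4, 1.9]
gripper_width: 0.0101
```

>>> move_arm(deltas=[[0,0,-0.1,0,0,0],[0,0,-0.3,0,0,0],[0,0,-0.5,0,0,0],[0,0,-0.7,0,0,0],[0,-0.1,-0.84,0,0,0],[-0.04,-0.3,-0.84,0,0,0.02],[-0.08,-0.5,-0.84,0,0,0.045],[-0.11,-0.7,-0.84,0,0,0.045],[-0.14,-0.88,-0.84,0,0,0.045],[-0.14,-0.95,-0.84,0,0,0.045],[-0.14,-0.95,-0.84,0,0,0.045]])

```text
t: 34.7
tcp_pos: [0.5275, -0.0738, 0.2289]
orientation: [180.0, 0.5, 166.8]
ft_force: [0.8, 0.2, -0.1]
gripper_width: 0.0101
```

```bash
cat > mk.py <<'E'
from h import *
np.set_printoptions(precision=4,suppress=True)
P=np.array([.5222,-.1605,.14]);yb=np.array([.2265,.974,0]);xb=np.array([.974,-.2265,0])
s=manip.observe();print(s["t"],s["tcp_pos"],s["orientation"],s["gripper_width"],s["ft_force"])
T=R.from_euler('xyz',s["orientation"],degrees=True)
for c in("scene","top"):
  snap(c)
  for n in("marker_tab","marker_seat","ridge_top","bar_tail","bar_nose"):
    for d in manip.landmark_of(n,c)[:1]:
      x=np.array(d["xyz"]);print(n,c,round(d["conf"],2),x,"along/across",(x-P)@yb,(x-P)@xb,"tool",T.inv().apply(x-s["tcp_pos"]) if "mark" in n else "")
E
python3 mk.py
```

```text
34.7 [ 0.5275 -0.0738  0.2289] [179.9728   0.4526 166.7994] 0.010137330046721151 [ 0.8489  0.1538 -0.058 ]
marker_tab scene 0.49 [ 0.5295 -0.0735  0.2394] along/across 0.08639145 -0.012595300000000028 tool [-0.0019  0.0008 -0.0105]
marker_seat scene 0.68 [ 0.5238 -0.072   0.2202] along/across 0.08656140000000001 -0.018486849999999957 tool [0.0041 0.0009 0.0087]
ridge_top scene 0.95 [ 0.5276 -0.1598  0.1369] along/across 0.0019048999999999971 0.00510104999999996 tool 
bar_tail scene 0.58 [ 0.5586 -0.0194  0.1486] along/across 0.145676 0.003494449999999986 tool 
bar_nose scene 0.81 [ 0.4776 -0.326   0.1447] along/across -0.1712989 -0.005954649999999967 tool 
ridge_top top 0.55 [ 0.5182 -0.1623  0.1401] along/across -0.002659199999999997 -0.003488300000000004 tool 
bar_nose top 0.84 [ 0.4828 -0.3281  0.144 ] along/across -0.1721665 -0.00041419999999998795 tool
```

```bash
python3 - <<'E'
from h import *
print(delta((.5232,-.1607,.185),(180,0,166.2)))
E
```

```text
[-0.0597 -0.3443  0.1775 -0.      0.0027  0.0039]
```

>>> move_arm(deltas=[[-0.03,-0.17,0,0,0.003,0.004],[-0.06,-0.31,0,0,0.003,0.004],[-0.06,-0.344,0.06,0,0.003,0.004],[-0.06,-0.344,0.13,0,0.003,0.004],[-0.06,-0.344,0.177,0,0.003,0.004],[-0.06,-0.344,0.177,0,0.003,0.004]])

```text
t: 36.05
tcp_pos: [0.5225, -0.1592, 0.1833]
orientation: [179.9, -0.2, 166.3]
ft_force: [0.2, -0.0, -0.3]
gripper_width: 0.0096
```

```bash
python3 mk.py; python3 - <<'E'
from h import *
P=np.array([.5222,-.1605,.14])
a=snap("scene");b=snap("top")
print(proj(P,"scene"),proj(P,"top"))
def crop(im,c,w,h,k):
  x,y=int(c[0]-w/2),int(c[1]-h/2);return cv2.resize(im[y:y+h,x:x+w],None,fx=k,fy=k,interpolation=cv2.INTER_CUBIC)
cv2.imwrite("pics/i.png",crop(a,(315,170),100,75,8)[:,:,::-1])
E
```

```text
36.05 [ 0.5225 -0.1592  0.1833] [179.9454  -0.2309 166.2563] 0.009644174780219771 [ 0.1922 -0.0472 -0.292 ]
marker_tab scene 0.65 [ 0.5192 -0.1584  0.1753] along/across 0.0013658999999999904 -0.0033976500000000008 tool [0.0033 0.     0.008 ]
marker_seat scene 0.58 [ 0.5163 -0.1571  0.1746] along/across 0.00197525000000001 -0.006516700000000019 tool [0.0065 0.0006 0.0087]
ridge_top scene 0.56 [ 0.5243 -0.1633  0.138 ] along/across -0.002251549999999999 0.0026795999999999903 tool 
bar_tail scene 0.95 [ 0.5573 -0.0192  0.1492] along/across 0.14557635000000002 0.0021829500000000177 tool 
bar_nose scene 0.67 [ 0.4779 -0.3232  0.1461] along/across -0.16850374999999998 -0.006296650000000007 tool 
ridge_top top 0.56 [ 0.5198 -0.1619  0.1384] along/across -0.0019071999999999755 -0.0020204999999999624 tool 
bar_tail top 0.64 [0.5965 0.2696 0.0281] along/across 0.43574635000000006 -0.025049449999999977 tool 
bar_nose top 0.69 [ 0.4785 -0.3282  0.1454] along/across -0.17323785 -0.004579750000000014 tool 
[[323.16686946 171.1499958 ]] [[337.9248208  211.35993482]]
```

View pics/i.png

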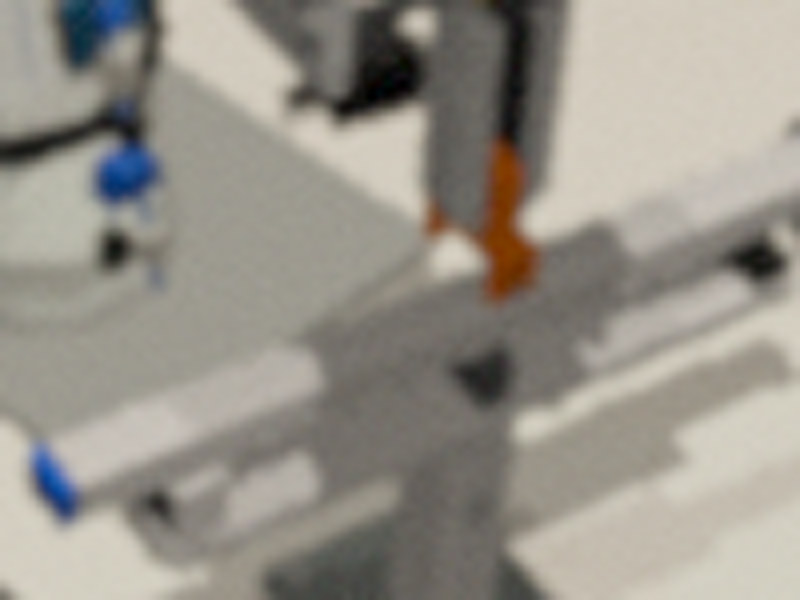

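```bash
cat > ov.py <<'E'
from h import *
import sys
P=np.array([.5222,-.1605,0]);yb=np.array([.2265,.974,0]);xb=np.array([.974,-.2265,0])
s=manip.observe();tc=np.array(s["tcp_pos"]);T=R.from_euler('xyz',s["orientation"],degrees=True).as_matrix()
def box(o,X,Y,x,y,z):
  c=[o+a*X+b*Y+[0,0,h] for h in z for a in x for b in y];E=[]
  for i in range(8):
    for j in range(i):
      if bin(i^j).count('1')==1:E.append((c[i],c[j]))
  return E
mx=-T[:,0]*[1,1,0];my=T[:,1]*[1,1,0];o=tc*[1,1,0];zs=tc[2]-.0066
ms=[]
for x in((-.019,-.013),(.013,.019)): ms+=box(o,mx,my,x,(-.008,.008),(zs-.012,zs+.006))
th=-.016;Xb=xb-th*0*yb;
by=yb+.016*xb;bx=xb-.016*yb
bar=box(P+.0005*xb,bx,by,(-.01,.01),(-.173,.146),(.14,.156))
rd=box(P,xb,yb,(-.017,.017),(-.005,.005),(.122,.14))
k=8;ims=[]
im=snap("scene");x0,y0,w,h=265,133,100,75
I=cv2.resize(im[y0:y0+h,x0:x0+w],None,fx=k,fy=k,interpolation=cv2.INTER_CUBIC)
for L,col in((ms,(0,255,255)),(bar,(0,255,0)),(rd,(255,0,255))):
  for a,b in L:
    p=(proj([a,b],"scene")-[x0,y0]+.5)*k
    cv2.line(I,tuple(int(v) for v in p[0]),tuple(int(v) for v in p[1]),col,1)
cv2.imwrite(f"pics/{sys.argv[1]}.png",I[:,:,::-1])
E
python3 ov.py j
```

```text
(no output)
```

View pics/j.png

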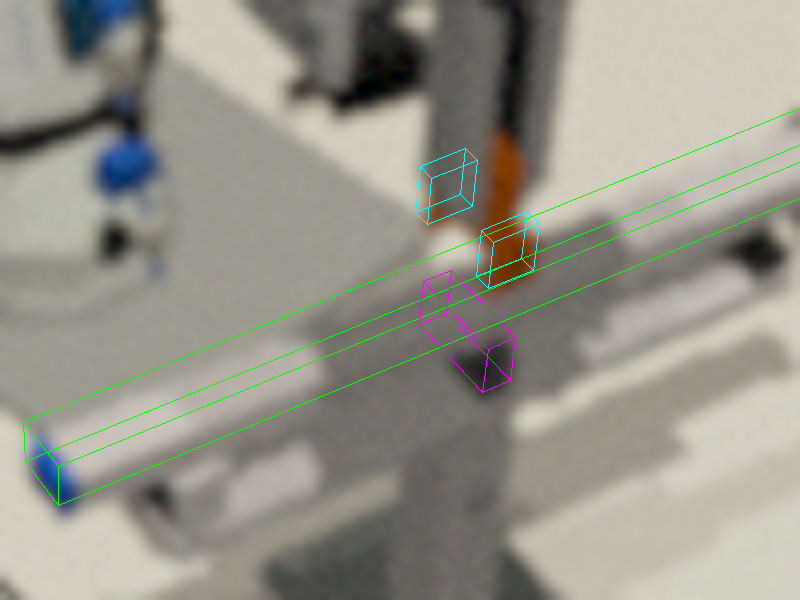

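The overlay is offset by about the same (+3,+10) crop px for bar, ridge and marker. That is a camera bias, so their relative alignment agrees to about 1.5 mm. I go down gently.

>>> move_arm(deltas=[[0,-0.005,0.03,0,0,0],[0,-0.005,0.055,0,0,0],[0,-0.005,0.068,0,0,0],[0,-0.005,0.074,0,0,0],[0,-0.005,0.078,0,0,0],[0,-0.005,0.078,0,0,0]])

```text
t: 37.55
tcp_pos: [0.523, -0.1619, 0.1657]
orientation: [-180.0, -0.0, 166.2]
ft_force: [-0.2, 0.2, -0.8]
gripper_width: 0.0102
```

```bash
python3 mk.py; python3 ov.py k
```

```text
37.55 [ 0.523  -0.1619  0.1657] [-179.9971   -0.0407  166.1828] 0.010172960636971647 [-0.239   0.239  -0.7826]
marker_tab scene 0.68 [ 0.5251 -0.1609  0.1775] along/across 0.000267250000000019 0.0029152000000000097 tool [-0.0018  0.0015 -0.0118]
marker_seat scene 0.43 [ 0.5181 -0.1614  0.159 ] along/across -0.0018052499999999829 -0.003789549999999996 tool [ 0.0049 -0.0007  0.0067]
ridge_top scene 0.87 [ 0.5222 -0.1597  0.136 ] along/across 0.0007791999999999953 -0.0001811999999999989 tool 
bar_tail scene 0.82 [ 0.5583 -0.0203  0.1491] along/across 0.14473144999999998 0.0034061000000000174 tool 
bar_nose scene 0.6 [ 0.478  -0.3214  0.1486] along/across -0.1667279 -0.00660695000000001 tool 
ridge_top top 0.76 [ 0.5225 -0.1611  0.1414] along/across -0.0005164499999999972 0.0004280999999999654 tool 
bar_tail top 0.76 [ 0.5548 -0.0197  0.1441] along/across 0.1445231 -0.00013880000000003753 tool 
bar_nose top 0.88 [ 0.481  -0.3278  0.1488] along/across -0.17228199999999996 -0.0022353500000000174 tool
```

View pics/k.png

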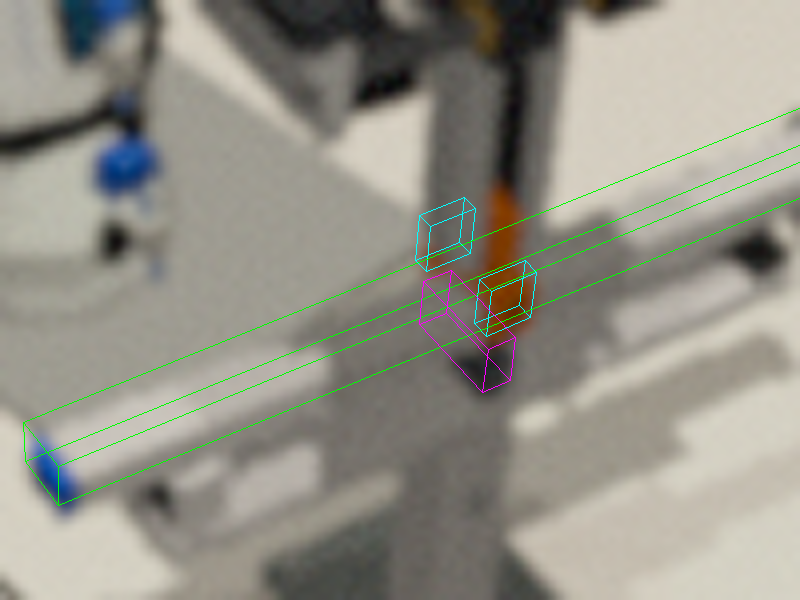

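>>> move_arm(deltas=[[0,0.005,0.004,0,0,0],[0,0.006,0.008,0,0,0],[0,0.006,0.01,0,0,0],[0,0.006,0.01,0,0,0]])

```text
t: 38.7
tcp_pos: [0.5233, -0.1604, 0.1631]
orientation: [-180.0, -0.1, 166.2]
ft_force: [-0.5, 0.2, -0.5]
gripper_width: 0.0102
```

```bash
python3 mk.py
```

```text
38.7 [ 0.5233 -0.1604  0.1631] [-179.9971   -0.0556  166.1847] 0.010188154215945053 [-0.5177  0.2229 -0.4754]
marker_tab scene 0.61 [ 0.5214 -0.1619  0.1756] along/across -0.00154479999999999 -0.00046210000000002576 tool [ 0.0015 -0.0019 -0.0125]
marker_seat scene 0.62 [ 0.5209 -0.1585  0.155 ] along/across 0.001653550000000009 -0.0017191999999999691 tool [0.0028 0.0013 0.0081]
ridge_top scene 0.92 [ 0.5265 -0.1611  0.1389] along/across 0.0003895500000000037 0.004324099999999969 tool 
bar_tail scene 0.64 [ 0.5551 -0.0199  0.1479] along/across 0.14439625 0.00019870000000003952 tool 
bar_nose scene 0.72 [0.4887 0.3005 0.0283] along/across 0.44142624999999996 -0.13704549999999996 tool 
ridge_top top 0.71 [ 0.5199 -0.1611  0.139 ] along/across -0.0011053499999999826 -0.002104299999999972 tool 
bar_tail top 0.73 [ 0.5574 -0.0223  0.1461] along/across 0.1425796 0.0029825000000000125 tool 
bar_nose top 0.7 [ 0.4815 -0.3265  0.1478] along/across -0.17090255000000001 -0.0020428000000000087 tool
```

>>> move_arm(deltas=[[0,0,0.002,0,0,0],[0,0,0.003,0,0,0],[0,0,0.003,0,0,0]])

```text
t: 39.67
tcp_pos: [0.5234, -0.1605, 0.1626]
orientation: [-180.0, -0.0, 166.2]
ft_force: [-0.8, 1.2, 2.3]
gripper_width: 0.0101
```

>>> move_arm(deltas=[[0,0,0,0,0,0],[0,0,0,0,0,0],[0,0,0,0,0,0],[0,0,0,0,0,0],[0,0,-0.05,0,0,0],[0,0,-0.15,0,0,0],[0,0,-0.35,0,0,0],[0,0,-0.55,0,0,0],[0,0,-0.6,0,0,0]], claw=0.7)

```text
t: 40.8
tcp_pos: [0.525, -0.1613, 0.3178]
orientation: [-179.9, 0.4, 166.2]
ft_force: [0.8, -0.1, -0.3]
gripper_width: 0.0283
```

```bash
python3 mk.py; python3 ov.py l; python3 mk.py
```

```text
40.8 [ 0.525  -0.1613  0.3178] [-179.8731    0.4123  166.188 ] 0.028280719206682244 [ 0.807  -0.1296 -0.2966]
marker_tab scene 0.74 [ 0.5238 -0.1602  0.1736] along/across 0.0006546000000000052 0.001490450000000046 tool [0.0025 0.0011 0.1442]
marker_seat scene 0.74 [ 0.5485 -0.0614  0.1339] along/across 0.10248034999999998 0.003170049999999989 tool [0.0023 0.103  0.1837]
ridge_top scene 0.59 [ 0.5235 -0.1638  0.1408] along/across -0.002919750000000005 0.002013649999999968 tool 
bar_tail scene 0.86 [ 0.5562 -0.0188  0.1492] along/across 0.1457168 0.001020950000000028 tool 
bar_nose scene 0.89 [ 0.4767 -0.3281  0.1485] along/across -0.17354814999999998 -0.00635559999999998 tool 
marker_tab top 0.49 [ 0.5251 -0.1597  0.1751] along/across 0.0014360499999999984 0.0026434000000000145 tool [0.0013 0.0019 0.1427]
marker_seat top 0.61 [ 0.5491 -0.0535  0.1294] along/across 0.11031085000000002 0.0019651000000000286 tool [0.0037 0.1108 0.1882]
ridge_top top 0.82 [ 0.5208 -0.1617  0.1403] along/across -0.0014858999999999966 -0.0010917999999999564 tool 
bar_tail top 0.74 [ 0.553  -0.0182  0.1478] 
[... 539 characters left out ...]
0000054 tool 
bar_tail scene 0.89 [ 0.5562 -0.0185  0.1512] along/across 0.14600900000000003 0.000953000000000023 tool 
bar_nose scene 0.86 [ 0.4796 -0.3247  0.1488] along/across -0.16957969999999997 -0.0043010999999999735 tool 
marker_tab top 0.38 [ 0.5242 -0.1599  0.1737] along/across 0.001037400000000017 0.0018120999999999977 tool [-0.0008  0.0007  0.1385]
marker_seat top 0.6 [ 0.5218 -0.1613  0.1538] along/across -0.0008697999999999853 -0.0002083999999999582 tool [ 0.0012 -0.0012  0.1584]
ridge_top top 0.54 [ 0.5224 -0.1606  0.142 ] along/across -5.209999999999426e-05 0.00021744999999997607 tool 
bar_tail top 0.79 [ 0.5562 -0.0201  0.1463] along/across 0.1444506 0.001315400000000027 tool
```

View pics/l.png

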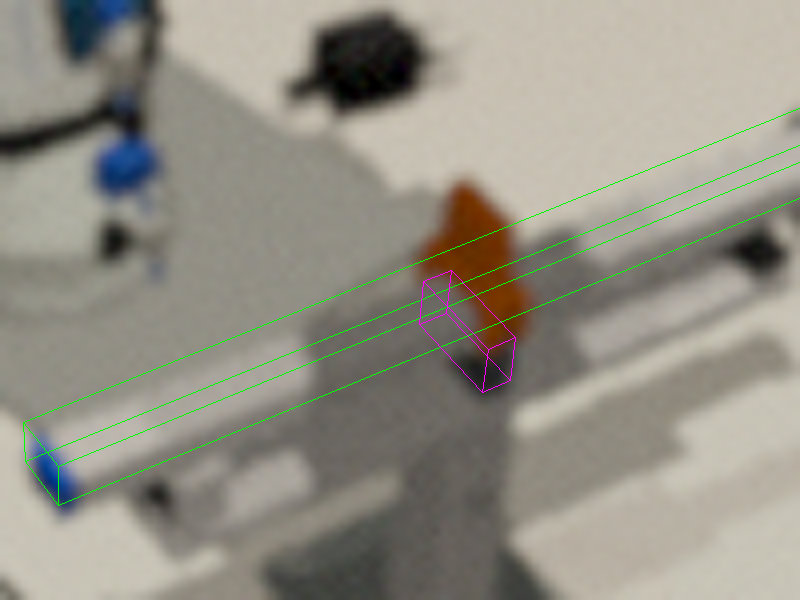

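```bash
python3 - <<'E'
from h import *
print(manip.observe()["t"],manip.sign_off())
E
```

```text
the job is handed in; nothing more can be done
42.05 None
```

The bar is balanced level on the ridge with the orange marker astride it at the balance point, and I handed the job in at about 42 s. The sign-off gives no verdict, so this rests on my own checks.

**What I did:**
- **Pushing:** I pushed the bar from its blue end in steps of about 5 mm, backing off each time, until it tipped up and balanced by itself.
- **Correction:** A 2 mm centring nudge then tipped it onto the far rest. I pushed it back about 7 mm in two nudges from the black end, and it balanced level again.
- **Marker:** My first grasp missed because I lifted before the jaws had closed. The second held, and I set the marker astride the bar and released it.

**Last checks:**
- **Level:** The bar's two end centres read about 0.149 m (blue) and 0.149 m (black), so it is level within the measurement error.
- **Marker position:** The network estimates put the marker within about 1 to 2 mm of my ridge estimate along the bar, inside the 4 mm limit. The last picture shows it seated directly over the ridge.
- **Forces:** The highest force I saw was about 4 N while pushing and 2 to 3 N while setting the marker. These are readings at the end of each move, not continuous.

**Disagreements and gaps:**
- Single ridge readings scattered by up to 3 mm along the bar.
- The two cameras differed by up to 4 mm across the bar.
- The scene camera overlay was consistently about 1.5 pixels off for every part. I treated that as camera bias.
- I did not re-measure the vials at the end, but the arm never went near them at low height.

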